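# Lay the lamp carton down in its taped stowage outline

## Task

Before the boat gets under way, push the round steel compass aside until it sits wholly clear of the blue taped outline. Then push the standing orange carton near its top, towards the outline, so that it topples and comes to rest lying on a broad face, wholly within the outline. Only push: do not lift either of them, do not tip the compass, do not shove the carton along the table while it stands, and leave the other things alone.

Things in the scene. Friction and masses are not known exactly. Their poses are not given: they have to be found in the camera images.
- outline: Rectangle of flat blue tape on the white table, outer edge 190 mm (its x) x 130 mm (its y), tape 7 mm wide and under 1 mm thick (it has no effect on contact). Origin at the rectangle's centre on the table, x along the length, pointing away from the carton, z up. The tape counts as part of the outline. Its place and yaw vary.
- carton: Orange carton, pale bands, standing on end: 40 mm deep (x) x 80 wide (y) x 130 tall (z), 0.15 to 0.3 kg; origin at the centre of its underside. Stands across the outline's -x end, broad +x face looking along the outline (within 0.1 rad), the foot edge below that face 20 to 38 mm inside the outline: toppled over that edge it lies inside. Falls by itself once its top is pushed about 40 mm.
- carton_center (a point): Centre of the carton, 65 mm above its underside when standing; 20 mm above the table when it lies on a broad face.
- carton_corner_a (a point): Corner of the carton's +x broad face, at (20, +40, 0) mm in the carton's frame.
- carton_corner_b (a point): Corner of the carton's +x broad face, at (20, -40, 0) mm in the carton's frame.
- carton_corner_c (a point): Corner of the carton's +x broad face, at (20, +40, 130) mm in the carton's frame.
- carton_corner_d (a point): Corner of the carton's +x broad face, at (20, -40, 130) mm in the carton's frame.
- compass: Round steel compass with a pale card and red needle on a rubber foot, 70 mm across, 30 mm high, about 0.3 kg, standing inside the far half of the outline, slides when pushed at its side near the table. Origin at the centre of its underside. There is free table for at least 130 mm on both long sides of the outline.
- flashlight: Standing aluminium flashlight, 125 mm tall, head 42 mm wide; origin at the centre of its underside. A bystander.
- tumbler: Glass tumbler, 95 mm tall, 74 mm across the rim; origin at the centre of its underside. A bystander.
- pencil_pot: Blue ceramic pot, 72 mm across, 90 mm tall, with pencils up to 150 mm; origin at the centre of its underside. A bystander.
- chart_rule: Green clear chart rule lying flat, 300 (its x) x 42 x 5 mm; origin at the centre of its underside. A bystander.
- magnifier: Black round magnifier lying flat, lens 68 mm across, handle reaching 117 mm along its -x; origin under the lens. A bystander.

How it is judged:
By the outcome, as a careful person would: the job done as asked, in the order asked, and still so for the second after the job is handed in, with the robot touching nothing.
It also fails if it takes over 46 s, if anything falls off the work surface, if the arm or the gripper's body presses on something with over 40 N, if the wrist force passes 120 N, or if a joint passes its speed limit or range.

## Robot

A 7-joint arm with a two-finger parallel gripper is mounted at the origin on the work surface. World frame = base frame: x ahead of the robot, y to its left, z up, the work surface at z = 0. Lengths are in m, angles in rad, forces in N, time in s.
With the tool pointing down it reaches from about 0.4 to 0.875 m from the base axis. Payload 6.5 kg.
Tool frame: the origin (TCP) lies at the very end of the fingers, on their centre line; the grasp point (between the pads) lies 19 mm behind it; z points along the fingers, y is the direction in which the jaws open and shut (so a half turn about z gives the same grasp; the last joint's range is limited). The gripper opens to 88 mm and grips with 3 to 60 N. Pads are 18 mm wide; open, the fingers measure 123 mm over their backs; the gripper's body (75 mm by 187 mm) begins 45 mm behind the grasp point.
Start: joints at [-1.268, 0.536, -0.004, 1.538, 0.003, 1.067, -0.071], TCP at [0.234, 0.606, 0.239] pointing down, gripper open.
Joint ranges: [-2.7, 2.7], [-0.37, 2.16], [-1.27, 1.26], [0.24, 2.4], [-1.31, 4.45], [0.19, 1.91], [-2.76, 2.76]. Speed limits (rad/s): [2.39, 2.39, 3.14, 3.14, 3.14, 3.14, 3.14].

## Interface

Orientations are given as a unit quaternion [w, x, y, z].
In Python, from rig import arm gives the robot as it stands.
- The arm moves only by the tool servo_tool, never from a script. Its arguments are lists of equal length, an entry for each row: "linear": the shift along the tool's x, y, z in mm, a list of three; "twist": the turn, a rotation vector about the tool's x, y, z in rad, a list of three; "grip": the finger opening in mm, from 0 to 88.1. A call has 1 to 5 rows; each row shifts and turns the pose as measured when the row begins, along the tool's axes as they then stand; what a row does not reach is not made up. A row lasts 1/8 s, in which the tool goes at most 62.5 mm and 10.7 degrees, less where a joint would pass 70% of its speed; a pose out of reach is approached as far as the arm can. A call is refused whole if a number of a shift passes 62.5 or a number of a turn 0.188, either way. A call with a gripper value outside its range is refused whole. The fingers move at their own pace and stop on an object; the grip force is fixed at half the most. Time passes only in rows, so rows that do not move let the fingers close. It gives the time, the measured TCP pose, the force and the opening at its end, in the units of the state.
- arm.state(): the state, without advancing time (a new reading comes with each control period).
- arm.get_image(name): name is "scene" or "top"; returns a dict with "frame" (480x640x3 uint8, blue, green, red), "depth" (480x640 float32, m along the optical axis (not along the pixel's ray), 0 where there is no reading), "intrinsics" (3x3 intrinsics, pixels), "R" (3x3) and "t" (3): a world point X has camera coordinates R X + t. Camera axes: x right, y down, z forward; pixel columns grow to the right and rows downward; lengths in m; the calibration is good to about 2 mm. A picture is of the moment at which its call begins.
- arm.hand_in(): hands the job in, once; it reports no verdict.
Trained networks look in the newest picture that a camera, given by its name, has taken for a name from the list of things; names that differ only in an ending like _2 or _b are one class to them, and where a whole thing is asked for, a point or a joint stands for the part that bears it (a point fixed in the world has none). Each returns a list of dicts, best first, with "p" (0 to 1); they miss things now and then, are a little off and sometimes report something else, mostly with a low value. They report only what shows in the picture. A call takes as long as a camera call.
- arm.look_for(thing, camera): "xy" ([column, row] in pixels, amid what is visible of it).
- arm.silhouettes(thing, camera): "pixels" (480x640 bool, what is visible of it) and "xy" ([column, row] in pixels, amid what is visible of it).
The state is a dict: "t": time; "joints": joint angles; "joint_vel": joint speeds; "joint_torque": joint torques, N m; "position": TCP position; "eef_rot": TCP orientation; "ft_force": force on the tool from outside, world axes, zero at the start; "moment": the same for the moment, N m; "gripper_width": finger opening in m.
Only numpy, scipy, OpenCV 4.12 (cv2) and the standard library are available. Lean on these libraries where they do the work, as an engineer would, in place of code of your own. Each camera call takes 0.05 s, during which the arm holds its last target. There are 200 camera calls.

## Working session

There is one attempt and no reset: what is moved stays moved. The work goes in short steps, Python scripts to look and compute and a tool call to move; the robot and the scene stay as the last step left them, time stands still between calls to the robot, and variables do not carry over. Pictures are saved under pics/ and viewed, about 8 in all and at most 12, crops included, and the job is handed in when it is done.

Besides the shell and the picture viewer there is one more tool, called after "Emit:" in YAML: its name, and indented under it one key for each argument. servo_tool: Moves the arm, as the interface text tells. Its arguments: {"type":"object","properties":{"linear":{"type":"array","items":{"type":"array","items":{"type":"number"}}},"twist":{"type":"array","items":{"type":"array","items":{"type":"number"}}},"grip":{"type":"array","items":{"type":"number"}}},"required":["linear","twist","grip"]}

```bash
mkdir -p pics; cat > h.py <<'E'
import numpy as np, cv2
from rig import arm
def world(im,px):
    K,R,t=im["intrinsics"],im["R"],im["t"]; px=np.atleast_2d(px).astype(int)
    d=im["depth"][px[:,1],px[:,0]]
    c=np.c_[(px[:,0]-K[0,2])/K[0,0]*d,(px[:,1]-K[1,2])/K[1,1]*d,d]
    return (c-t)@R
def cloud(im,mask):
    v,u=np.nonzero(mask&(im["depth"]>0)); return world(im,np.c_[u,v])
E
python3 - <<'E'
from h import *
s=arm.state();print(s['t'],s['position'],s['eef_rot'])
for n in ("top","scene"):
    im=arm.get_image(n);cv2.imwrite(f"pics/a_{n}.png",im["frame"])
    print(n,"campos",-im["R"].T@im["t"])
    for th in "outline carton compass flashlight tumbler pencil_pot chart_rule magnifier".split():
        for r in arm.silhouettes(th,n)[:2]:
            c=cloud(im,r["pixels"])
            if len(c): print(th,round(r["p"],2),np.round(r["xy"]),np.round(np.percentile(c,2,0),3),np.round(np.percentile(c,98,0),3),np.round(np.median(c,0),3))
E
```

```text
0.0 [0.23411066 0.605747   0.23784178] [-1.02065484e-04  1.83321820e-01  9.83052595e-01 -8.33807508e-04]
top campos [0.3663198  0.00371002 1.40299421]
outline 0.87 [389. 237.] [ 0.514 -0.228 -0.006] [ 0.687 -0.032  0.007] [ 0.605 -0.151  0.   ]
carton 0.76 [339. 233.] [ 0.517 -0.068  0.014] [ 0.597 -0.004  0.135] [ 0.554 -0.035  0.128]
compass 0.71 [375. 224.] [ 0.575 -0.189  0.016] [ 0.639 -0.128  0.034] [ 0.608 -0.158  0.029]
flashlight 0.57 [459. 201.] [ 0.649 -0.423 -0.003] [ 0.694 -0.375  0.129] [ 0.663 -0.387  0.07 ]
tumbler 0.65 [457. 239.] [ 0.526 -0.418 -0.001] [ 0.59  -0.35   0.097] [ 0.561 -0.396  0.05 ]
pencil_pot 0.86 [197. 220.] [ 0.574  0.35  -0.001] [0.653 0.428 0.144] [0.612 0.387 0.053]
pencil_pot 0.7 [157. 272.] [ 0.316  0.494 -0.002] [0.6   0.54  0.011] [0.45  0.517 0.005]
chart_rule 0.92 [156. 273.] [ 0.316  0.493 -0.002] [0.6   0.542 0.011] [0.453 0.517 0.005]
magnifier 0.82 [484. 298.] [ 0.294 -0.488 -0.   ] [ 0.426 -0.422  0.017] [ 0.387 -0.461  0.009]
scene campos [ 1.58778249 -0.75731355  1.26490385]
outline 0.84 [310. 304.] [ 0.54  -0.231 -0.006] [ 0.683 -0.022  0.005] [ 0.641 -0.103 -0.001]
carton 0.72 [305. 261.] [ 0.529 -0.075  0.004] [ 0.603 -0.01   0.132] [ 0.572 -0.05   0.085]
compass 0.89 [280. 304.] [ 0.575 -0.196 -0.001] [ 0.643 -0.134  0.033] [ 0.618 -0.167  0.026]
flashlight 0.81 [218. 350.] [ 0.663 -0.416  0.007] [ 0.692 -0.382  0.128] [ 0.681 -0.402  0.062]
flashlight 0.46 [417. 215.] [0.575 0.346 0.003] [0.645 0.415 0.129] [0.62  0.367 0.061]
chart_rule 0.72 [411. 188.] [ 0.315  0.486 -0.004] [0.599 0.538 0.012] [0.447 0.514 0.004]
magnifier 0.57 [149. 311.] [ 0.296 -0.496 -0.002] [ 0.43  -0.428  0.018] [ 0.391 -0.467  0.007]
```

View pics/a_top.png

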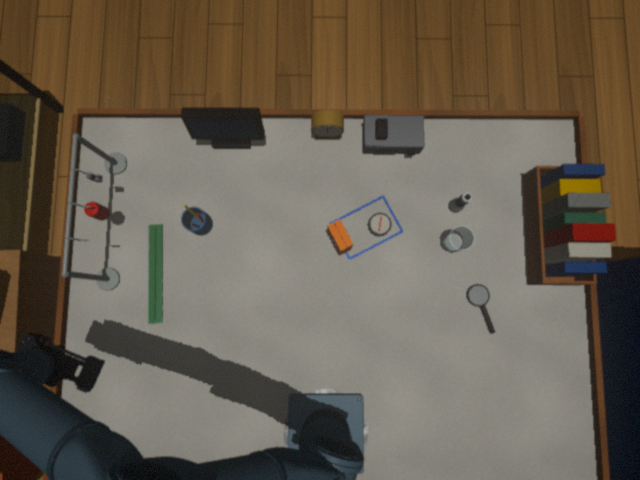

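View pics/a_scene.png

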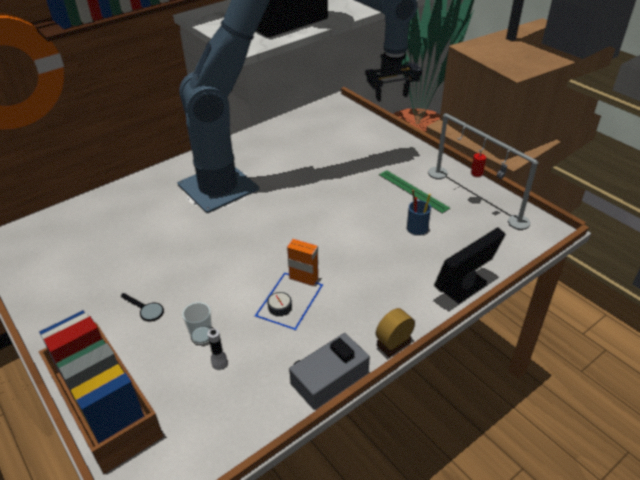

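The top view shows the outline around (367,228), with the compass at (380,224) inside it, the carton at (340,237) at its left end, and free table on both long sides. Next I'll fit the poses precisely.

```bash
cat >> h.py <<'E'
def plane(im,uv,z):
    K,R,t=im["intrinsics"],im["R"],im["t"]; uv=np.atleast_2d(uv)
    d=np.c_[(uv[:,0]-K[0,2])/K[0,0],(uv[:,1]-K[1,2])/K[1,1],np.ones(len(uv))]@R
    o=-R.T@t; return (o+d*((z-o[2])/d[:,2])[:,None])[:,:2]
def masks(im):
    h=cv2.cvtColor(im["frame"],cv2.COLOR_BGR2HSV)
    b=(h[...,0]>100)&(h[...,0]<130)&(h[...,1]>110)
    o=(h[...,0]<22)&(h[...,1]>130)
    return b,o
def region(im,m,z,c=(0.59,-0.11),r=0.2):
    v,u=np.nonzero(m); p=plane(im,np.c_[u,v],z); return p[np.linalg.norm(p-np.array(c),axis=1)<r]
def fitrect(p,size,x0):
    """fit outer-rectangle tape outline pose (cx,cy,yaw) to points on tape centreline"""
    from scipy.optimize import least_squares
    a,b=size[0]/2-.0035,size[1]/2-.0035
    def f(q):
        c,s=np.cos(q[2]),np.sin(q[2]); l=(p-q[:2])@np.array([[c,-s],[s,c]])
        d=np.abs(l)-[a,b]; return np.where((d.max(1)>0),np.hypot(*np.maximum(d,0).T),d.max(1))
    r=least_squares(f,x0,loss="soft_l1",f_scale=.003); return r.x,np.sqrt(np.mean(r.fun**2))
E
python3 - <<'E'
from h import *
for n in ("top","scene"):
    im=arm.get_image(n); b,o=masks(im)
    p=region(im,b,0); q,e=fitrect(p,(.19,.13),[.602,-.13,-1.1]); q2,e2=fitrect(p,(.19,.13),[.602,-.13,-2.0])
    print(n,len(p),q,e,q2,e2)
    c=cloud(im,o); c=c[np.linalg.norm(c[:,:2]-[.56,-.04],axis=1)<.1]
    t=c[c[:,2]>.122]
    print("top face",len(t),cv2.minAreaRect((t[:,:2]*1000).astype(np.float32)), t.mean(0))
    k=arm.silhouettes("compass",n)[0]; cc=cloud(im,k["pixels"]); tt=cc[cc[:,2]>.02]
    print("compass",cv2.minEnclosingCircle((tt[:,:2]*1000).astype(np.float32)))
    for nm in "abcd":
        for r in arm.look_for("carton_corner_"+nm,n)[:4]: print(nm,round(r["p"],2),r["xy"],plane(im,r["xy"],0),plane(im,r["xy"],.13))
        break
    cr=im["frame"][180:280,300:430] if n=="top" else im["frame"][220:340,240:340]
    cv2.imwrite(f"pics/c_{n}.png",cv2.resize(cr,None,fx=6,fy=6 if n=="top" else 5,interpolation=cv2.INTER_CUBIC))
E
```

```text
top 170 [ 0.60134497 -0.12151657 -1.08429607] 0.0010474525071694542 [ 0.60134497 -0.12151657 -1.08429607] 0.0010474525062920236
top face 397 ((556.8717651367188, -37.62675857543945), (77.1320571899414, 39.400238037109375), 27.586910247802734) [ 0.55663717 -0.03762177  0.12987909]
compass ((607.7114868164062, -159.53416442871094), 35.098106384277344)
a 0.71 [338.4, 236.6] [[ 0.57101518 -0.03702657]] [[ 0.55204831 -0.03325196]]
scene 190 [ 0.60226284 -0.12171864 -1.08026287] 0.0012668962602463561 [ 0.60226284 -0.12171864 -1.08026288] 0.00126689626120164
top face 293 ((560.1044311523438, -40.4214973449707), (80.14120483398438, 46.07752227783203), 24.949230194091797) [ 0.56127746 -0.04109322  0.12820346]
compass ((609.22119140625, -165.20887756347656), 38.84323501586914)
a 0.71 [305.1, 263.1] [[0.5110534 0.0040918]] [[ 0.62171381 -0.07416134]]
```

View pics/c_top.png

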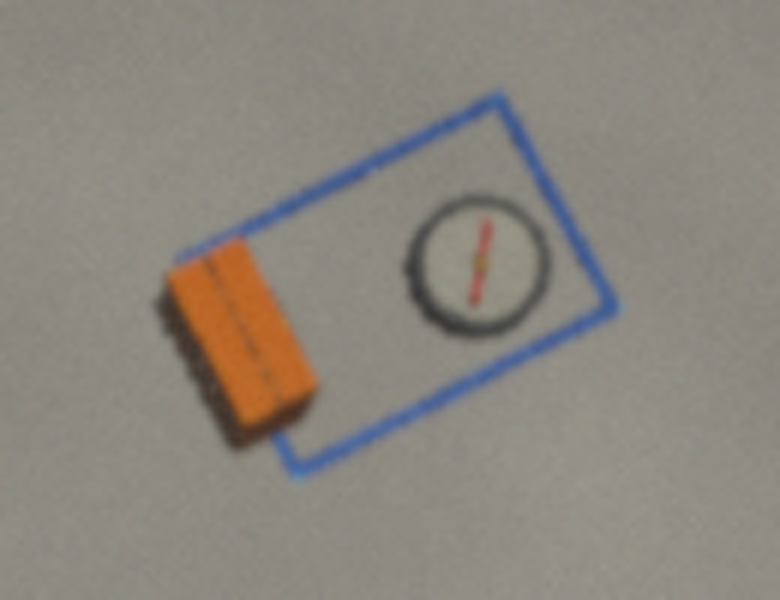

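Close-up: carton sits centred across the lower-left end with its broad face along the outline, and the compass is at crop (480,265), in the far half. Fit: outline (0.602,-0.1216) yaw -1.083; compass about (36,-12) mm and carton about (-95,0) mm in the outline frame. I'll cradle the compass between half-open fingers and push it along outline -y.

```bash
cat >> h.py <<'E'
from scipy.spatial.transform import Rotation as Ro
O=np.array([.602,-.1216]);YAW=-1.083
M=np.array([[np.cos(YAW),-np.sin(YAW)],[np.sin(YAW),np.cos(YAW)]])
def loc(p): return (np.asarray(p)[...,:2]-O)@M
def go(lx,ly,z,ytool=0.):
    """remaining shift in tool axes (mm) to outline-frame target; ytool = angle of tool y in outline frame"""
    s=arm.state();q=s["eef_rot"];R=Ro.from_quat([q[1],q[2],q[3],q[0]]).as_matrix()
    T=np.r_[O+M@[lx,ly],z]; yd=ytool+YAW; y=np.array([np.cos(yd),np.sin(yd),0]);zt=np.array([0,0,-1.])
    Rt=np.c_[np.cross(y,zt),y,zt]; np.set_printoptions(suppress=True,precision=3)
    print("t",s["t"],"loc",loc(s["position"]),"z",s["position"][2],"F",s["ft_force"],"w",s["gripper_width"],"j",np.array(s["joints"]))
    print("shift tool mm",R.T@(T-s["position"])*1000,"twist",Ro.from_matrix(R.T@Rt).as_rotvec(), "shift in target axes",Rt.T@(T-s["position"])*1000)
E
python3 -c "
from h import *
go(.036,.055,.238)"
```

```text
t 1.2 loc [-0.815  0.016] z 0.23870243989131268 F [-1.053  0.239 -0.619] w 0.08791522475075424 j [-1.268  0.536 -0.004  1.538  0.003  1.067 -0.071]
shift tool mm [-668.574 -528.476    0.72 ] twist [-0.     0.     2.285] shift in target axes [ 38.686 851.341   0.702]
```

Emit:
servo_tool:
  linear:
    - [-47,-37,0]
    - [-47,-37,0]
    - [-47,-37,0]
    - [-47,-37,0]
    - [-47,-37,0]
  twist:
    - [0,0,0]
    - [0,0,0]
    - [0,0,0]
    - [0,0,0]
    - [0,0,0]
  grip: [40,40,40,40,40]

```text
t: 1.82
position: [0.3883, 0.3472, 0.2382]
eef_rot: [-0.0, 0.179, 0.984, 0.002]
ft_force: [0.7, -0.0, -1.2]
gripper_width: 0.0412
```

Emit:
servo_tool:
  linear:
    - [-47,-37,0]
    - [-47,-37,0]
    - [-47,-37,0]
    - [-47,-37,0]
    - [-47,-37,0]
  twist:
    - [0,0,0]
    - [0,0,0]
    - [0,0,0]
    - [0,0,0]
    - [0,0,0]
  grip: [40,40,40,40,40]

```text
t: 2.45
position: [0.5481, 0.0831, 0.2389]
eef_rot: [0.001, 0.178, 0.984, 0.004]
ft_force: [0.7, 0.6, 0.0]
gripper_width: 0.04
```

Emit:
servo_tool:
  linear:
    - [0,0,0]
    - [0,0,0]
    - [0,0,0]
    - [0,0,0]
    - [0,0,0]
  twist:
    - [0,0,0.187]
    - [0,0,0.187]
    - [0,0,0.187]
    - [0,0,0.187]
    - [0,0,0.187]
  grip: [40,40,40,40,40]

```text
t: 3.08
position: [0.5511, 0.0751, 0.2396]
eef_rot: [0.001, 0.606, 0.796, 0.004]
ft_force: [-0.5, 0.7, -0.3]
gripper_width: 0.0399
```

Emit:
servo_tool:
  linear:
    - [0,0,0]
    - [0,0,0]
    - [0,0,0]
    - [0,0,0]
    - [0,0,0]
  twist:
    - [0,0,0.187]
    - [0,0,0.187]
    - [0,0,0.187]
    - [0,0,0.187]
    - [0,0,0.187]
  grip: [40,40,40,40,40]

```text
t: 3.7
position: [0.5512, 0.0757, 0.2402]
eef_rot: [-0.001, 0.9, 0.436, 0.005]
ft_force: [-0.5, 0.0, -0.7]
gripper_width: 0.0397
```

```bash
python3 -c "
from h import *
go(.036,.055,.238)"
```

```text
t 3.7 loc [-0.198  0.048] z 0.240184245874548 F [-0.51   0.001 -0.674] w 0.03969675787662352 j [-0.681  0.419  0.609  1.823 -0.29   0.98  -0.619]
shift tool mm [-87.717 217.185   1.809] twist [ 0.    -0.01   0.415] shift in target axes [  7.361 234.111   2.184]
```

Emit:
servo_tool:
  linear:
    - [0,0,0]
    - [0,0,0]
    - [0,0,0]
    - [7,55,0]
    - [0,55,0]
  twist:
    - [0,0,0.18]
    - [0,0,0.18]
    - [0,-0.01,0.05]
    - [0,0,0]
    - [0,0,0]
  grip: [40,40,40,40,40]

```text
t: 4.32
position: [0.6091, -0.0129, 0.2398]
eef_rot: [-0.003, 0.97, 0.242, -0.0]
ft_force: [0.5, 0.0, -1.3]
gripper_width: 0.0402
```

Emit:
servo_tool:
  linear:
    - [0,55,0]
    - [0,50,0]
    - [0,15,0]
    - [0,0,0]
  twist:
    - [0,0,0]
    - [0,0,0]
    - [0,0,0]
    - [0,0,0]
  grip: [40,40,40,40]

```text
t: 4.82
position: [0.6678, -0.1249, 0.2388]
eef_rot: [-0.002, 0.971, 0.241, 0.0]
ft_force: [0.5, 1.2, -0.3]
gripper_width: 0.0398
```

```bash
python3 -c "
from h import *
go(.038,.055,.010)"
```

```text
t 4.825 loc [0.034 0.057] z 0.23879012811340494 F [ 0.463  1.158 -0.345] w 0.039804736926530505 j [-0.298  0.672  0.671  1.478 -0.443  1.148 -0.632]
shift tool mm [ -1.855   5.324 228.766] twist [-0.005 -0.001 -0.001] shift in target axes [ -1.592   4.261 228.79 ]
```

Emit:
servo_tool:
  linear:
    - [0,5,50]
    - [0,0,50]
    - [0,0,50]
    - [0,0,45]
    - [0,0,22]
  twist:
    - [0,0,0]
    - [0,0,0]
    - [0,0,0]
    - [0,0,0]
    - [0,0,0]
  grip: [40,40,40,40,40]

```text
t: 5.45
position: [0.6725, -0.1148, 0.0192]
eef_rot: [-0.005, 0.969, 0.247, 0.004]
ft_force: [-0.2, -0.2, 0.5]
gripper_width: 0.0401
```

```bash
python3 -c "
from h import *
go(.038,-.085,.012)
im=arm.get_image('scene');cv2.imwrite('pics/d.png',cv2.resize(im['frame'][200:350,210:370],None,fx=4,fy=4))"
```

```text
t 5.45 loc [0.027 0.065] z 0.019238732540748364 F [-0.232 -0.162  0.532] w 0.04013199414713423 j [-0.22   0.928  0.516  1.574 -0.602  0.8   -0.52 ]
shift tool mm [-150.643    9.319    5.717] twist [-0.008 -0.01   0.011] shift in target axes [-150.469   10.924    7.239]
```

View pics/d.png

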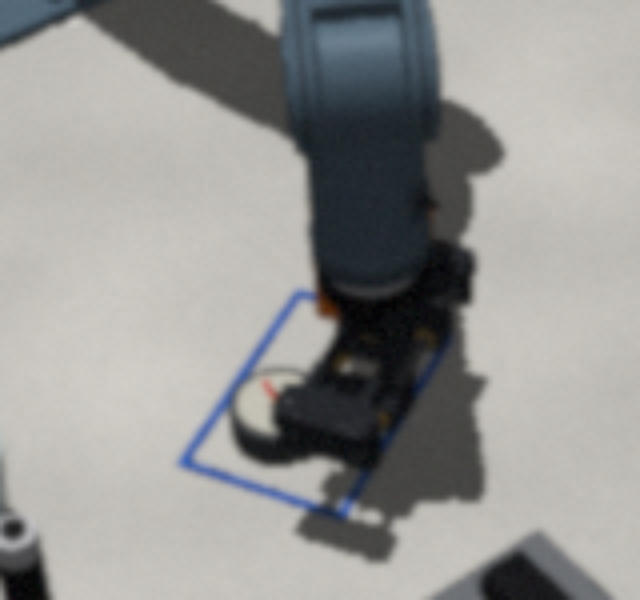

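The gripper sits behind the compass, clear of it, with the carton hidden behind the hand. It drifted about 11 mm toward the carton, so I'll correct that before pushing.

Emit:
servo_tool:
  linear:
    - [0,11,3]
    - [0,0,3]
    - [0,0,0]
  twist:
    - [0,-0.01,0.01]
    - [-0.005,0,0]
    - [0,0,0]
  grip: [40,40,40]

```text
t: 5.88
position: [0.68, -0.1243, 0.0149]
eef_rot: [-0.001, 0.97, 0.242, 0.001]
ft_force: [-0.6, -0.6, -0.8]
gripper_width: 0.0399
```

```bash
python3 -c "
from h import *
go(.036,-.085,.012)"
```

```text
t 5.875 loc [0.039 0.068] z 0.014886681799894826 F [-0.648 -0.618 -0.778] w 0.039941098058164454 j [-0.213  0.95   0.524  1.545 -0.599  0.811 -0.53 ]
shift tool mm [-152.634   -3.226    2.671] twist [-0.001 -0.001  0.002] shift in target axes [-152.636   -2.944    2.887]
```

Emit:
servo_tool:
  linear:
    - [-15,-2,2]
    - [-15,-1,0]
    - [-10,0,0]
    - [-8,0,0]
    - [-8,0,0]
  twist:
    - [0,0,0]
    - [0,0,0]
    - [0,0,0]
    - [0,0,0]
    - [0,0,0]
  grip: [40,40,40,40,40]

```text
t: 6.5
position: [0.6304, -0.1489, 0.0163]
eef_rot: [0.0, 0.97, 0.243, 0.004]
ft_force: [1.1, 0.8, -0.5]
gripper_width: 0.0399
```

Emit:
servo_tool:
  linear:
    - [-8,0,0]
    - [-8,0,0]
    - [-8,0,0]
    - [-8,0,0]
    - [-8,0,0]
  twist:
    - [0,0,0]
    - [0,0,0]
    - [0,0,0]
    - [0,0,0]
    - [0,0,0]
  grip: [40,40,40,40,40]

```text
t: 7.12
position: [0.5939, -0.1685, 0.0162]
eef_rot: [0.0, 0.97, 0.243, 0.005]
ft_force: [1.4, 0.8, -0.3]
gripper_width: 0.0399
```

```bash
python3 -c "
from h import *
go(.036,-.085,.012)"
```

```text
t 7.125 loc [ 0.038 -0.029] z 0.016155588796863435 F [ 1.406  0.776 -0.325] w 0.03989110029863296 j [-0.141  0.846  0.495  1.767 -0.611  0.677 -0.381]
shift tool mm [-55.89   -1.851   3.627] twist [ 0.003 -0.009  0.004] shift in target axes [-55.86   -1.641   4.156]
```

Emit:
servo_tool:
  linear:
    - [-8,0,2]
    - [-8,0,1]
    - [-8,0,0]
    - [-8,0,0]
    - [-8,0,0]
  twist:
    - [0,-0.005,0]
    - [0,-0.004,0]
    - [0,0,0]
    - [0,0,0]
    - [0,0,0]
  grip: [40,40,40,40,40]

```text
t: 7.75
position: [0.5588, -0.1883, 0.014]
eef_rot: [0.002, 0.97, 0.244, 0.002]
ft_force: [2.9, 1.8, 2.8]
gripper_width: 0.0399
```

Emit:
servo_tool:
  linear:
    - [-8,0,0]
    - [-7,0,0]
    - [-5,0,0]
    - [-3,0,0]
    - [0,0,0]
  twist:
    - [0,0,0]
    - [0,0,0]
    - [0,0,0]
    - [0,0,0]
    - [0,0,0]
  grip: [40,40,40,40,40]

```text
t: 8.38
position: [0.5363, -0.2005, 0.014]
eef_rot: [0.002, 0.97, 0.243, 0.002]
ft_force: [1.0, 1.1, 2.2]
gripper_width: 0.0404
```

```bash
python3 -c "
from h import *
go(.036,-.085,.012)
im=arm.get_image('top')
for n in ('top','scene'):
  im=arm.get_image(n)
  for k in arm.silhouettes('compass',n)[:1]:
    c=cloud(im,k['pixels']);c=c[c[:,2]>.015];print(n,k['p'],k['xy'],np.percentile(loc(c),[2,98],axis=0))
"
```

```text
t 8.375 loc [ 0.039 -0.095] z 0.014001239664909876 F [1.047 1.094 2.233] w 0.04039061226966492 j [-0.072  0.796  0.477  1.885 -0.613  0.604 -0.281]
shift tool mm [10.033 -2.843  2.018] twist [ 0.005 -0.003  0.004] shift in target axes [10.029 -2.868  2.001]
top 0.7 [461.5, 201.2] [[ 0.253 -0.087]
 [ 0.284 -0.052]]
```

Emit:
servo_tool:
  linear:
    - [10,0,0]
    - [25,0,0]
    - [0,0,-50]
    - [0,0,-60]
    - [0,0,-60]
  twist:
    - [0,0,0]
    - [0,0,0]
    - [0,0,0]
    - [0,0,0]
    - [0,0,0]
  grip: [40,40,40,40,40]

```text
t: 9.25
position: [0.564, -0.1796, 0.1813]
eef_rot: [-0.001, 0.97, 0.244, -0.006]
ft_force: [1.0, 0.5, -0.2]
gripper_width: 0.0403
```

```bash
python3 -c "
from h import *
go(-.19,-.06,.24,np.pi/2)
go(-.19,-.06,.24,-np.pi/2)"
```

```text
t 9.25 loc [ 0.033 -0.061] z 0.18133107310930768 F [ 1.044  0.542 -0.187] w 0.040295380016780964 j [-0.247  0.595  0.672  1.767 -0.438  0.947 -0.472]
shift tool mm [   1.223 -223.73   -57.566] twist [-0.013  0.005 -1.566] shift in target axes [223.445   0.778 -58.669]
t 9.25 loc [ 0.033 -0.061] z 0.18133107310930768 F [ 1.044  0.542 -0.187] w 0.040295380016780964 j [-0.247  0.595  0.672  1.767 -0.438  0.947 -0.472]
shift tool mm [   1.223 -223.73   -57.566] twist [0.005 0.013 1.576] shift in target axes [-223.445   -0.778  -58.669]
```

Emit:
servo_tool:
  linear:
    - [0,0,-55]
    - [0,-60,0]
    - [0,-60,0]
    - [0,-60,0]
    - [0,-45,0]
  twist:
    - [0,0,0]
    - [0,0,0]
    - [0,0,0]
    - [0,0,0]
    - [0,0,0]
  grip: [40,40,40,40,40]

```text
t: 9.88
position: [0.459, 0.0215, 0.2424]
eef_rot: [0.002, 0.97, 0.242, -0.004]
ft_force: [-0.4, 0.5, 0.5]
gripper_width: 0.04
```

Emit:
servo_tool:
  linear:
    - [0,0,0]
    - [0,0,0]
    - [0,0,0]
    - [0,0,0]
    - [0,0,0]
  twist:
    - [0,0,-0.187]
    - [0,0,-0.187]
    - [0,0,-0.187]
    - [0,0,-0.187]
    - [0,0,-0.187]
  grip: [40,40,40,40,40]

```text
t: 10.5
position: [0.4555, 0.0282, 0.2414]
eef_rot: [-0.002, 0.755, 0.656, -0.007]
ft_force: [0.4, -0.7, 0.1]
gripper_width: 0.0394
```

Emit:
servo_tool:
  linear:
    - [0,0,0]
    - [0,0,0]
    - [0,0,0]
    - [0,0,0]
  twist:
    - [0,0,-0.187]
    - [0,0,-0.187]
    - [0,0,-0.187]
    - [0,0,-0.05]
  grip: [40,40,40,40]

```text
t: 11.0
position: [0.4543, 0.0288, 0.2405]
eef_rot: [-0.005, 0.521, 0.854, -0.008]
ft_force: [-0.0, -0.1, -0.4]
gripper_width: 0.04
```

```bash
python3 - <<'E'
from h import *
go(-.17,0,.24,np.pi/2)
for n in ('top','scene'):
  im=arm.get_image(n)
  for k in arm.silhouettes('compass',n)[:1]:
    c=cloud(im,k['pixels']);c=c[c[:,2]>.015];print(n,k['p'],k['xy'],np.percentile(loc(c),[1,99],axis=0))
  _,o=masks(im);c=cloud(im,o);c=c[(np.linalg.norm(c[:,:2]-[.56,-.04],axis=1)<.1)&(c[:,2]>.12)&(c[:,2]<.14)]
  if len(c)>50:print("carton top",len(c),loc(c.mean(0)),cv2.minAreaRect((loc(c)*1000).astype(np.float32)))
  cv2.imwrite(f'pics/e_{n}.png',cv2.resize(im['frame'][150:310,270:480] if n=='top' else im['frame'][200:360,210:370],None,fx=3.5,fy=3.5))
E
```

```text
t 11.0 loc [-0.202 -0.06 ] z 0.24049827225001616 F [-0.016 -0.084 -0.355] w 0.04002719803221993 j [-0.58   0.221  0.477  2.04  -0.118  0.926  0.436]
shift tool mm [-31.33   60.415  -0.669] twist [-0.019 -0.    -0.013] shift in target axes [-32.09   60.016   0.498]
top 0.93 [395.2, 259.5] [[ 0.004 -0.165]
 [ 0.07  -0.101]]
carton top 349 [-0.093 -0.003] ((-94.428955078125, -0.3216514587402344), (78.03347778320312, 39.581756591796875), 88.56147766113281)
scene 0.87 [240.9, 293.7] [[ 0.009 -0.166]
 [ 0.077 -0.1  ]]
carton top 313 [-0.09   0.001] ((-90.85369873046875, 0.34014892578125), (81.97395324707031, 48.29605484008789), 88.94522857666016)
```

View pics/e_scene.png

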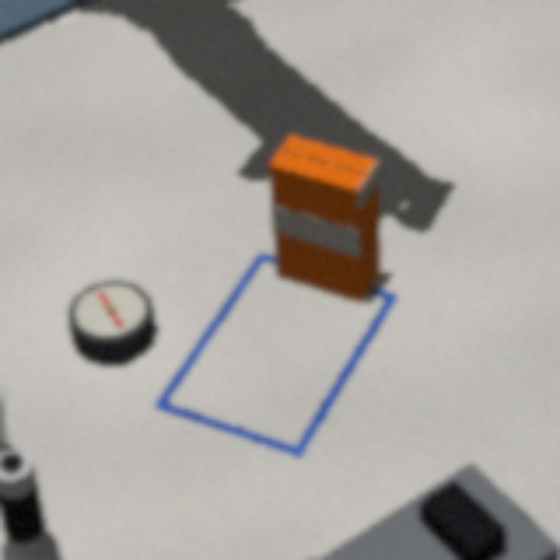

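The compass now stands upright about 35 mm clear of the outline, and the carton stands unmoved at about (-94,0). Next I go behind the carton.

Emit:
servo_tool:
  linear:
    - [0,60,0]
    - [0,0,40]
    - [0,0,45]
    - [-20,0,40]
    - [0,0,0]
  twist:
    - [-0.019,0,-0.013]
    - [0,0,0]
    - [0,0,0]
    - [0,0,0]
    - [0,0,0]
  grip: [40,40,40,40,40]

```text
t: 11.82
position: [0.5201, 0.0404, 0.1114]
eef_rot: [0.001, 0.519, 0.855, 0.001]
ft_force: [0.1, 0.4, 1.0]
gripper_width: 0.04
```

```bash
python3 -c "
from h import *
go(-.14,0,.113,np.pi/2)"
```

```text
t 11.825 loc [-0.181  0.004] z 0.11141157504492881 F [0.052 0.424 0.967] w 0.039960035098453785 j [-0.461  0.531  0.381  1.99  -0.307  0.674  0.594]
shift tool mm [-41.497  -3.175  -1.592] twist [ 0.002  0.    -0.008] shift in target axes [-41.47   -3.519  -1.588]
```

Emit:
servo_tool:
  linear:
    - [-15,-3,0]
    - [-15,0,0]
    - [-8,0,0]
    - [-6,0,0]
    - [-6,0,0]
  twist:
    - [0,0,-0.008]
    - [0,0,0]
    - [0,0,0]
    - [0,0,0]
    - [0,0,0]
  grip: [40,40,40,40,40]

```text
t: 12.45
position: [0.5448, -0.0068, 0.1163]
eef_rot: [0.003, 0.515, 0.857, 0.003]
ft_force: [0.0, -0.2, -0.5]
gripper_width: 0.0398
```

```bash
python3 -c "
from h import *
go(-.08,0,.113,np.pi/2)"
```

```text
t 12.45 loc [-0.128  0.003] z 0.11633933347687803 F [ 0.019 -0.222 -0.523] w 0.03980566211645016 j [-0.36   0.551  0.38   1.934 -0.309  0.703  0.693]
shift tool mm [-48.229  -3.294   3.399] twist [0.009 0.002 0.   ] shift in target axes [-48.237  -3.241   3.339]
```

Emit:
servo_tool:
  linear:
    - [-5,0,2]
    - [-5,0,0]
    - [-5,0,0]
    - [-5,0,0]
    - [-5,0,0]
  twist:
    - [0.005,0,0]
    - [0,0,0]
    - [0,0,0]
    - [0,0,0]
    - [0,0,0]
  grip: [40,40,40,40,40]

```text
t: 13.08
position: [0.557, -0.0295, 0.1141]
eef_rot: [0.001, 0.515, 0.857, 0.001]
ft_force: [0.7, -0.4, 0.6]
gripper_width: 0.0401
```

```bash
python3 - <<'E'
from h import *
go(-.08,0,.113,np.pi/2)
im=arm.get_image('scene')
cv2.imwrite('pics/f.png',cv2.resize(im['frame'][200:340,230:370],None,fx=4,fy=4))
E
```

```text
t 13.075 loc [-0.102  0.003] z 0.11407341884452786 F [ 0.736 -0.415  0.572] w 0.040080805530499954 j [-0.313  0.575  0.379  1.897 -0.31   0.723  0.733]
shift tool mm [-22.451  -3.482   1.081] twist [0.003 0.001 0.001] shift in target axes [-22.457  -3.447   1.073]
```

View pics/f.png

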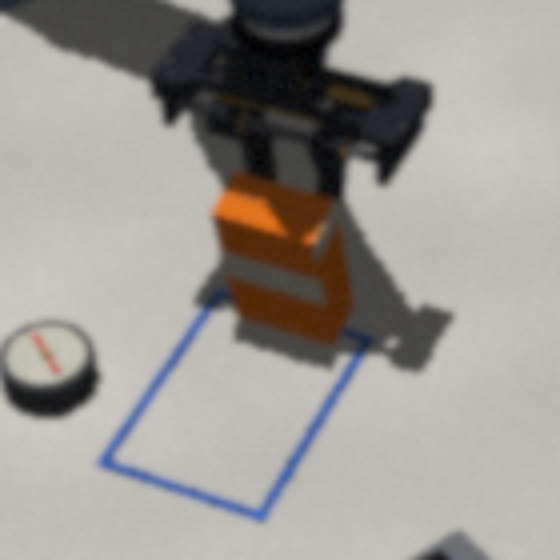

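The carton is tilting squarely over its front foot edge, with no sliding. Continuing.

Emit:
servo_tool:
  linear:
    - [-5,0,0]
    - [-5,0,0]
    - [-5,0,0]
    - [-5,0,0]
    - [-4,0,0]
  twist:
    - [0,0,0]
    - [0,0,0]
    - [0,0,0]
    - [0,0,0]
    - [0,0,0]
  grip: [40,40,40,40,40]

```text
t: 13.75
position: [0.5694, -0.0531, 0.1142]
eef_rot: [0.002, 0.515, 0.857, 0.001]
ft_force: [-0.3, -0.4, -0.1]
gripper_width: 0.0399
```

```bash
cat > chk.py <<'E'
from h import *
go(-.08,0,.113,np.pi/2)
for n in ('top','scene'):
  im=arm.get_image(n)
  _,o=masks(im);c=cloud(im,o);c=c[(np.linalg.norm(c[:,:2]-[.59,-.1],axis=1)<.15)&(c[:,2]>.005)]
  print(n,len(c),"z98",np.percentile(c[:,2],98),"loc",np.percentile(loc(c),[1,99],axis=0))
  c=c[abs(c[:,2]-.04)<.008]
  if len(c)>50:print("lying top",len(c),cv2.boxPoints(cv2.minAreaRect((loc(c)*1000).astype(np.float32))).tolist())
E
python3 chk.py
```

```text
t 13.75 loc [-0.076  0.003] z 0.11418791038580281 F [-0.336 -0.396 -0.077] w 0.03987889801866819 j [-0.267  0.595  0.378  1.861 -0.312  0.74   0.772]
shift tool mm [ 4.203 -3.274  1.168] twist [0.004 0.002 0.001] shift in target axes [ 4.199 -3.273  1.188]
top 255 z98 0.06412997961276296 loc [[ 0.003 -0.04 ]
 [ 0.046  0.023]]
scene 1001 z98 0.20489347065325778 loc [[-0.09  -0.037]
 [ 0.062  0.043]]
lying top 726 [[-73.537841796875, 42.81752395629883], [-72.61763000488281, -40.72513198852539], [62.970794677734375, -39.23164749145508], [62.05058288574219, 44.31100845336914]]
```

It has fallen. I'll retract, then verify.

Emit:
servo_tool:
  linear:
    - [40,0,-20]
    - [60,0,-30]
    - [60,0,-40]
    - [50,0,-20]
    - [0,0,0]
  twist:
    - [0,0,0]
    - [0,0,0]
    - [0,0,0]
    - [0,0,0]
    - [0,0,0]
  grip: [40,40,40,40,40]

```text
t: 14.48
position: [0.4729, 0.129, 0.2197]
eef_rot: [0.002, 0.515, 0.857, 0.002]
ft_force: [0.3, 0.0, 0.3]
gripper_width: 0.0401
```

```bash
cat >> chk.py <<'E'
  for th in "compass flashlight tumbler pencil_pot chart_rule magnifier".split():
    for r in arm.silhouettes(th,n)[:1]:
      c=cloud(im,r["pixels"]);print(th,round(r["p"],2),np.round(r["xy"]),np.median(c,0),loc(np.median(c,0)))
  cv2.imwrite(f'pics/g_{n}.png',im['frame'] if n=='scene' else cv2.resize(im['frame'][160:300,290:450],None,fx=4,fy=4))
E
python3 chk.py
```

```text
t 14.475 loc [-0.282  0.003] z 0.21972715511270577 F [0.293 0.032 0.325] w 0.04006211301897939 j [-0.729  0.303  0.445  1.995 -0.167  0.874  0.294]
shift tool mm [-201.688   -3.937  106.982] twist [0.004 0.001 0.   ] shift in target axes [-201.833   -3.419  106.727]
top 875 z98 0.0451384737046688 loc [[-0.073 -0.039]
 [ 0.055  0.038]]
lying top 848 [[-73.8438949584961, -38.869110107421875], [56.051124572753906, -39.39891052246094], [56.36994171142578, 38.76830291748047], [-73.52507781982422, 39.29810333251953]]
compass 0.81 [394. 260.] [ 0.5   -0.216  0.029] [ 0.036 -0.134]
flashlight 0.68 [156. 271.] [0.454 0.517 0.005] [-0.633  0.168]
tumbler 0.89 [461. 240.] [ 0.561 -0.396  0.05 ] [ 0.223 -0.165]
pencil_pot 0.71 [199. 221.] [0.611 0.386 0.056] [-0.445  0.246]
chart_rule 0.96 [155. 273.] [0.453 0.516 0.005] [-0.633  0.167]
magnifier 0.62 [483. 296.] [ 0.387 -0.463  0.009] [ 0.201 -0.35 ]
scene 961 z98 0.04451352738158253 loc [[-0.071 -0.036]
 [ 0.062  0.041]]
lying top 715 [[-75.84906005859375, -39.258548736572266], [62.50706100463867, -39.75485610961914], [62.798675537109375, 41.540103912353516], [-75.55744934082031, 42.03641128540039]]
compass 0.57 [241. 291.] [ 0.512 -0.225  0.026] [ 0.05  -0.128]
flashlight 0.85 [217. 350.] [ 0.681 -0.401  0.062] [ 0.284 -0.061]
tumbler 0.86 [198. 319.] [ 0.567 -0.39   0.066] [ 0.22  -0.157]
pencil_pot 0.77 [416. 215.] [0.623 0.367 0.059] [-0.422  0.248]
chart_rule 0.96 [413. 190.] [0.45  0.514 0.004] [-0.632  0.163]
magnifier 0.89 [149. 311.] [ 0.39  -0.464  0.007] [ 0.204 -0.348]
```

View pics/g_top.png

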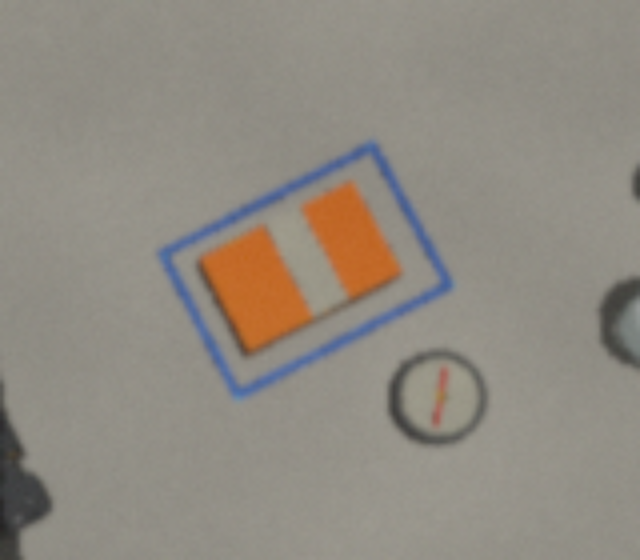

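View pics/g_scene.png

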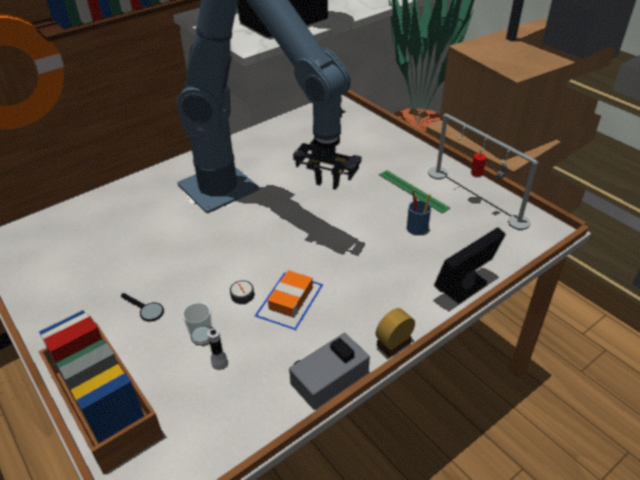

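The carton lies flat inside the outline (crop 200-400, 180-355), the compass is clear at (438,397), and the bystanders are where they were. I'm handing in.

```bash
python3 -c "
from rig import arm
print(arm.hand_in())"
```

```text
the job is handed in; nothing more can be done
None
```

I did the task in the order asked and handed it in at about 15 s of the 46 s. I pushed the compass aside first, then toppled the carton by pushing it near its top.

- **Compass:** it stands upright with its nearest edge about 35 mm outside the outline. It was cradled between the half-open fingers and slid about 120 mm, and the force readings I took were only a few newtons.
- **Carton:** it tipped over its front foot edge with no visible sliding and lies on a broad face. By the top camera it spans -74 to +56 mm by ±39 mm in the outline frame. That leaves about 20 mm or more to the outline's outer edge on every side. The scene camera puts the far end at +62 mm, which is still well inside.
- **Other things:** in the last pictures the tumbler, pencil pot, chart rule, magnifier and flashlight are where they started, and the arm is clear of everything.
- **One disagreement:** in the last top picture the network labelled the chart rule as the flashlight. The scene camera showed the real flashlight standing unmoved.

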